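# Clamp the reagent bottle with the ratchet lever

## Robot

A 7-joint arm with a two-finger parallel gripper is mounted at the origin on a cart in front of the work surface, level with it; the furniture and walls round the work are solid. World frame = base frame: x ahead of the robot, y to its left, z up, the work surface at z = 0. Lengths are in m, angles in rad, forces in N, time in s.
With the tool pointing down it reaches from about 0.425 to 0.875 m from the base axis. Payload 4.7 kg.
Tool frame: the origin (TCP) lies where the fingers leave the gripper's body, on its centre line; the fingertips stand 70 mm ahead of it and the grasp point (between the pads) lies 51 mm ahead of it; z points along the fingers, y is the line along which they close (so a half turn about z gives the same grasp; the last joint's range is limited). The gripper opens to 87 mm and grips with 3 to 60 N. Pads are 19 mm wide; open, the fingers measure 117 mm over their backs; the gripper's body (75 mm by 190 mm) begins 51 mm behind the grasp point.
Start: joints at [-1.258, 0.321, -0.07, 1.45, 0.023, 1.371, -0.057], TCP at [0.191, 0.621, 0.292] pointing down, gripper open.
Joint ranges: [-2.86, 2.86], [-0.3, 2.09], [-1.38, 1.24], [0.06, 2.45], [-1.56, 4.7], [0.09, 2.05], [-2.69, 2.69]. Speed limits (rad/s): [2.57, 2.57, 3.14, 3.14, 3.14, 3.14, 3.14].

## Interface

Orientations are given as a rotation vector (axis times angle).
In Python, from bench import ctrl gives the robot as it stands.
- The arm moves only by the tool drive_tool, never from a script. Its argument "motion" is a list of rows, each a list of 3 entries, a list of its own where there are three numbers: the shift along the tool's x, y, z in cm, then the turn, a rotation vector about the tool's x, y, z in degrees, then the opening, from -1 (shut) to 1 (fully open). In form: [[[x, y, z], [ax, ay, az], claw], ...]. A call has 1 to 12 rows; each row shifts and turns the commanded pose from where the row before left it, along the tool's axes as they then stand; what a row does not reach is not made up. A row lasts 1/8 s, in which the tool goes at most 62.5 mm and 10.7 degrees, less where a joint would pass 70% of its speed; a pose out of reach is approached as far as the arm can. A call with a gripper value outside its range is refused whole. The fingers move at their own pace and stop on an object; "force" is the grip in N (left out, the last holds). Time passes only in rows, so rows that do not move let the fingers close. It gives the time, the measured TCP pose, the force, the opening and the grip force at its end, in the units of the state.
- ctrl.get_state(): the state, without advancing time (a new reading comes with each control period).
- ctrl.get_image(name): name is "side" or "top" or "wrist"; returns the picture (384x512x3 uint8, red, green, blue); there is no depth.
- ctrl.calibration(name): a dict with "K" (3x3 intrinsics, pixels), "origin" and "attitude" of the camera in the world; the wrist camera has in their place "tool_from_camera" (4x4, takes a point from camera to tool coordinates, whose origin is the TCP and whose axes are the flange's). Camera axes: x right, y up, looking along -z (the intrinsics and any distortion apply to the point x, -y, -z); pixel columns grow to the right and rows downward; lengths in m; the calibration is good to about 2 mm. A picture is of the moment at which its call begins: read the wrist's pose just before it. calibration takes no time and is no camera call.
- ctrl.close_job(): hands the job in; it is judged then, once.
The state is a dict: "time": time; "joint_positions": joint angles; "qd": joint speeds; "joint_torque": joint torques, N m; "position": TCP position; "tool_rot": TCP orientation; "ft_force": force on the tool from outside, world axes, zero at the start; "torque": the same for the moment, N m; "grip_width": opening from 0.0 (shut) to 1.0 (fully open); "grip_force": force on a finger pad.
Only numpy, scipy, OpenCV 4.12 (cv2) and the standard library are available. Lean on these libraries where they do the work, as an engineer would, in place of code of your own. Each camera call takes 0.05 s, during which the arm holds its last target. There are 200 camera calls.

## Task

Clamp the amber reagent bottle that stands in the ratchet clamp: swing the clamp's lever by its upright grip to and fro over full strokes, each of which advances the jaw by one tooth, until the sprung pad presses the bottle firmly into the vee and has itself been pushed back roughly half-way on its spring (between about 6 and 20 mm of its 25 mm), not right home, for the ratchet cannot be let back. Work the jaw by the lever alone, do not touch jaw, pad or bottle and disturb nothing around; leave the lever pulled fully back to its front stop, its rest position, and let go.

Things in the scene. Friction and masses are not known exactly. Their poses are not given: they have to be found in the camera images.
- clamp: bench clamp fixed on the worktop; aluminium base plate 12 mm thick, x -50 to 58, y -245 to +90 mm in its frame. Origin: on the lever's pivot axis, at worktop level; x points to its rear, z up; the lever's handle arm points to +y (left end), the jaw travels along -y. Two posts at the rear (x 51, y -80 and 30 mm) carry a shelf over the lever
- shelf_edge (a point): middle of the lower left edge of the white shelf (a handset lies on it) that overhangs the lever, at (0, 88, 175) mm in the clamp's frame; plate x -64 to 58, y -92 to 88 mm. Because of it the lever grip cannot be taken with the gripper upright, only from the clamp's left end (+y), leaning back 25 to 45 degrees, fingers pointing down and towards -y
- lever (a joint): lever angle about its upright pivot: -0.32 rad front stop (grip at clamp's -x; rest), 0 along +y, +0.32 rear stop. Hard stops. It stays where left. Full stroke front to rear: jaw gains one 10 mm tooth (the first up to 17); coming back, the pawl clicks in only close to the front stop; short strokes gain nothing. At the grip: about 6 N to the rear, to 10 N as the pad spring is pressed, 5 N back
- lever_grip (a point): middle of the lever's grip, an upright black plastic cylinder 18 mm in diameter, 54 to 108 mm above the worktop; the point is on its axis, 84 mm above the worktop, 95 mm from the pivot axis. The lever bar, 20 mm wide, lies below it (46 to 54 mm)
- lever_hinge (a point): point on the lever's pivot axis, 54 mm above the worktop
- jaw: sliding jaw: toothed steel rack with a dark upright block that carries the pad; moves along the clamp's -y only (about 6 N of friction), a pawl keeps it from going back. Its origin lies at the clamp's origin when the jaw is fully back, and moves with it
- pad (a joint): how far the pad is pushed back on its spring, m: 0 free, 0.025 right home; the gap between pad plate and dark block is 25 mm less this. Spring 800 N/m, 3 N preload. As the lever goes back the jaw settles back up to 5 mm on its pawl, so read this with the lever at the front stop; each further tooth then adds 10 mm
- pad_face (a point): centre of the pad's rubber face, 52 mm wide and 40 mm high, 46 mm above the worktop; faces the clamp's -y, towards the bottle
- vee: steel vee stop fixed on the base plate at a place that varies, opening towards the pad (clamp's +y), 72 mm high. Origin: on the axis of a bottle seated in it, at worktop level; the pad touches a seated bottle when its face is 34 mm from this axis
- reagent_bottle: amber reagent bottle with a blue screw cap, loose, upright on the base plate between pad and vee, 68 mm in diameter, 146 mm high, about 0.4 kg; origin at the centre of its underside
- wash_bottle: bystander: white wash bottle with a red cap and bent spout, 184 mm high, right of the clamp; origin at its underside
- timer: bystander: flat white bench timer 58 x 66 x 21 mm right of the clamp; origin at its underside
- beaker: bystander: empty glass beaker 52 mm in diameter, 71 mm high, left of the clamp; origin at its underside
Mind the look-alikes: they are no part of the job. What is shaped like the reagent_bottle but black or pink is not meant.

How it is judged:
By the outcome, as a careful person would: the job done as asked, in the order asked, and still so for the second after the job is handed in, with the robot touching nothing.
It also fails if it takes over 72 s, if anything falls off the work surface, if the arm or the gripper's body presses on something with over 40 N, if the wrist force passes 120 N, or if a joint passes its speed limit or range.

## Working session

There is one attempt and no reset: what is moved stays moved. The work goes in short steps, Python scripts to look and compute and a tool call to move; the robot and the scene stay as the last step left them, time stands still between calls to the robot, and variables do not carry over. Pictures are saved under pics/ and viewed, at most 10 in all, crops included, and the job is handed in when it is done.

Besides the shell and the picture viewer there is one more tool, called after "Emit:" as name([rows], argument=value, ...), one row to a line, values as JSON. drive_tool: Moves the arm, as the interface text tells. Its arguments: {"type":"object","properties":{"motion":{"type":"array","items":{"type":"array"}},"force":{"type":"number"}},"required":["motion"]}

```bash
mkdir -p pics; cat > h.py <<'E'
import numpy as np, cv2
from bench import ctrl
from scipy.spatial.transform import Rotation as R
def cam(n,s=None):
    c=ctrl.calibration(n)
    K=np.array(c["K"])
    if n=="wrist":
        s=s or ctrl.get_state(); T=np.eye(4);T[:3,:3]=R.from_rotvec(s["tool_rot"]).as_matrix();T[:3,3]=s["position"]
        M=T@np.array(c["tool_from_camera"]); return K,M[:3,3],M[:3,:3]
    A=np.array(c["attitude"]); 
    if A.shape!=(3,3): A=R.from_rotvec(A).as_matrix()
    return K,np.array(c["origin"]),A
def ray(C,p):
    K,o,A=C; d=np.linalg.inv(K)@[p[0],p[1],1]; return o,A@(d*[1,-1,-1])
def plane(C,p,z):
    o,d=ray(C,p); return o+d*(z-o[2])/d[2]
def tri(rays):
    M=0;b=0
    for o,d in rays:
        d=d/np.linalg.norm(d);P=np.eye(3)-np.outer(d,d);M=M+P;b=b+P@o
    return np.linalg.solve(M,b)
def proj(C,X):
    K,o,A=C; v=A.T@(np.array(X)-o)*[1,-1,-1]; q=K@v; return q[:2]/q[2]
E
python3 - <<'E'
from h import *
for n in ("side","top"):
    im=ctrl.get_image(n)[:,:,::-1]; cv2.imwrite(f"pics/{n}0.png",im); c=ctrl.calibration(n); print(n,c)
a=cv2.imread("pics/side0.png");b=cv2.imread("pics/top0.png")
cv2.imwrite("pics/s0.png",cv2.resize(a,(768,576)));cv2.imwrite("pics/t0.png",cv2.resize(b,(768,576)))
print(ctrl.calibration("wrist"),ctrl.get_state())
E
```

```text
side {'K': array([[396.82255814,   0.        , 257.91563939],
       [  0.        , 396.82255814, 200.40718297],
       [  0.        ,   0.        ,   1.        ]]), 'origin': array([0.73094226, 1.27923829, 1.09897324]), 'attitude': array([0.09852465, 1.26527708, 2.66837349])}
top {'K': array([[393.85017681,   0.        , 255.2988743 ],
       [  0.        , 393.85017681, 187.89433077],
       [  0.        ,   0.        ,   1.        ]]), 'origin': array([-0.30505834, -0.27728275,  1.25764698]), 'attitude': array([ 0.61274998, -0.38955801, -1.06229309])}
{'K': array([[315.07431852,   0.        , 254.07383984],
       [  0.        , 315.07431852, 189.55210587],
       [  0.        ,   0.        ,   1.        ]]), 'tool_from_camera': array([[ 8.69810467e-04,  9.68515844e-01,  2.48950405e-01,
         6.61288894e-02],
       [ 9.99999228e-01, -6.21460368e-04, -1.07618055e-03,
        -1.11227882e-03],
       [-8.87585101e-04,  2.48951149e-01, -9.68515636e-01,
        -9.15810589e-02],
       [ 0.00000000e+00,  0.00000000e+00,  0.00000000e+00,
         1.00000000e+00]])} {'time': 0.1, 'joint_positions': array([-1.25789478,  0.32172721, -0.07009621,  1.45154652,  0.02264157,
        1.3707908 , -0.05690967]), 'qd': array([ 1.75170957e-03, -1.33720009e-03,  6.27967710e-05, -8.83357895e-05,
        3.15231390e-04, -3.15895651e-04,  1.67776352e-03]), 'joint_torque': array([-2.79018277e-04, -4.92571592e+01, -4.05771229e-01, -3.13401890e+01,
       -6.39767898e-02,  3.94571247e-02,  6.33719219e-05]), 'position': array([0.19127941, 0.62082954, 0.29128821]), 'tool_rot': array([-4.67536148e-01, -3.10648401e+00,  2.64010649e-03]), 'ft_force': array([0.31563596, 0.40955068, 0.48385424]), 'torque': array([ 0.04549856, -0.04077489, -0.04038014]), 'grip_force': 0.0, 'grip_width': 1.0007616081930886}
```

View pics/s0.png

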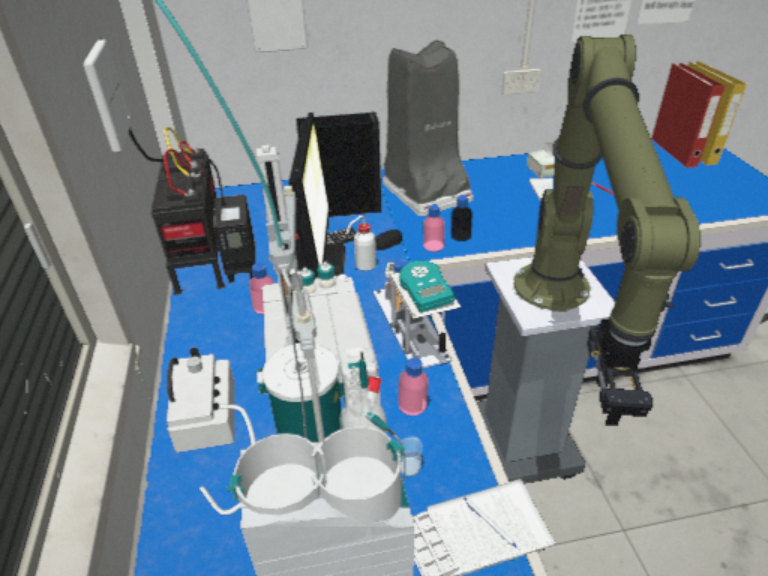

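View pics/t0.png

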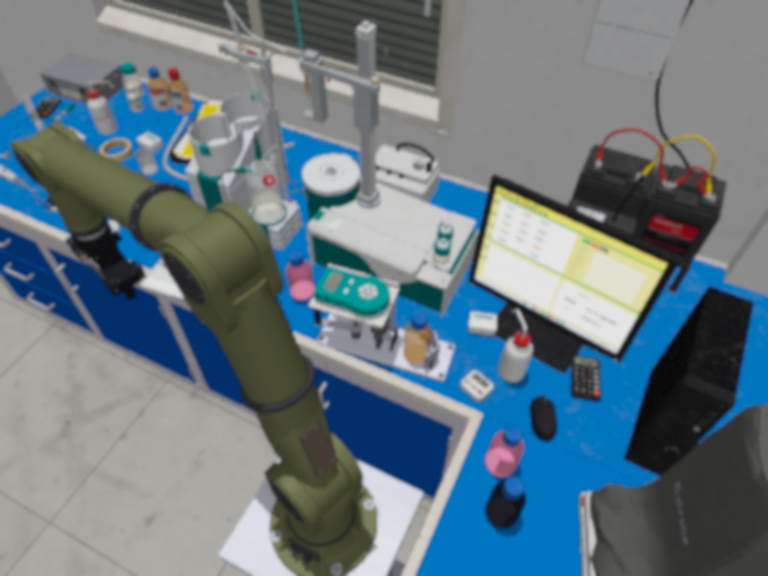

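The side view shows the clamp under the handset shelf at about (420,310), with the upright black grip at (442,341). In the top view the amber bottle stands in the clamp at (418,340).
Look-alikes in the top view: pink bottles at (302,277) and (503,450), a black one at (507,500), and background amber bottles at (155,90) and (178,90). I choose the amber one in the clamp.

```bash
python3 - <<'E'
import cv2,numpy as np
a=cv2.imread("pics/side0.png")[165:255,240:320];b=cv2.imread("pics/top0.png")[165:260,195:315]
a=cv2.resize(a,None,fx=5,fy=5,interpolation=2);b=cv2.resize(b,None,fx=3.3,fy=3.3,interpolation=2)
h=max(len(a),len(b));a=cv2.copyMakeBorder(a,0,h-len(a),0,0,0);b=cv2.copyMakeBorder(b,0,h-len(b),0,0,0)
cv2.imwrite("pics/c0.png",np.hstack([a,b]));print(a.shape,b.shape)
E
```

```text
(450, 400, 3) (450, 396, 3)
```

View pics/c0.png

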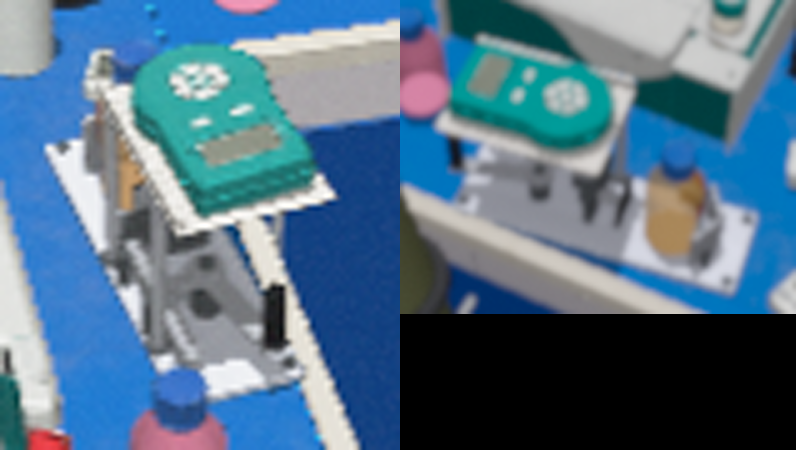

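```bash
python3 - <<'E'
from h import *
S=cam("side");T=cam("top")
s=lambda x,y:(240+x/5,165+y/5); t=lambda x,y:(195+(x-400)/3.3,165+y/3.3)
print("FL",plane(S,s(302,376),.012),"RR side",plane(S,s(45,148),.012),"RR top",plane(T,t(760,211),.012),"FR",plane(T,t(738,294),.012))
print("grip",tri([ray(S,s(275,287)),ray(T,t(456,140))]),plane(S,s(275,287),.108),plane(S,s(275,345),.054),plane(T,t(456,140),.108))
# shelf corners z .175..: lower
for p in [(185,234),(336,196),(105,85)]: print("shelf S",plane(S,s(*p),.178))
for p in [(437,125),(588,172),(633,80),(478,38)]: print("shelf T",plane(T,t(*p),.178))
print("bottlecap",tri([ray(S,s(140,60)),ray(T,t(680,158))]))
E
```

```text
FL [0.38042515 0.24778258 0.012     ] RR side [ 0.52274306 -0.0721813   0.012     ] RR top [ 0.52424386 -0.08347063  0.012     ] FR [ 0.41252916 -0.10234451  0.012     ]
grip [0.40235073 0.23902667 0.10069186] [0.40528441 0.24606496 0.108     ] [0.40466761 0.25180729 0.054     ] [0.39717027 0.23605217 0.108     ]
shelf S [0.47545444 0.25195591 0.178     ]
shelf S [0.35967896 0.23513097 0.178     ]
shelf S [0.49505564 0.06728146 0.178     ]
shelf T [0.36239873 0.23237126 0.178     ]
shelf T [0.37945624 0.06464541 0.178     ]
shelf T [0.50919191 0.07559996 0.178     ]
shelf T [0.48654831 0.25408364 0.178     ]
bottlecap [ 0.45478285 -0.00304615  0.14763508]
```

```bash
python3 - <<'E'
from h import *
S=cam("side");T=cam("top")
print("pink cap top",tri([ray(S,(412/1.5,363/1.5)),ray(T,(300/1.5,258/1.5))]),plane(S,(412/1.5,363/1.5),.146))
print("beaker bottom",plane(S,(411/1.5,470/1.5),.0),"top",plane(S,(411/1.5,441/1.5),.071))
print("notebook",plane(S,(485/1.5,490/1.5),0))
print("glass w red cap", plane(S,(375/1.5,383/1.5),.15), plane(S,(405/1.5,510/1.5),.1))
E
```

```text
pink cap top [0.50725746 0.35154724 0.13276195] [0.51003816 0.36456353 0.146     ]
beaker bottom [0.55190514 0.53840479 0.        ] top [0.54721512 0.51640874 0.071     ]
notebook [0.41187219 0.61843794 0.        ]
glass w red cap [0.60237364 0.40985263 0.15      ] [0.59869077 0.68789742 0.1       ]
```

```bash
cat >> h.py <<'E'
def goal(G,yaw,lean,back):
    z=np.array([0,-np.sin(lean),-np.cos(lean)]);y=np.array([1.,0,0]);x=np.cross(y,z)
    M=R.from_euler("z",yaw).as_matrix()@np.c_[x,y,z]
    return np.array(G)-M[:,2]*(.051+back),M
def rows(P,M,n,s=None):
    s=s or ctrl.get_state(); p=np.array(s["position"]);r=R.from_rotvec(s["tool_rot"])
    w=(r.inv()*R.from_matrix(M)).as_rotvec()
    dp=(P-p)/n
    for i in range(n):
        d=r.inv().apply(P-p)/(n-i)*100; d=np.round(d,1); ww=np.round(np.degrees(w/n),1)
        print([list(map(float,d)),list(map(float,ww)),1])
        p=p+r.apply(d/100); r=r*R.from_rotvec(np.radians(ww))
E
python3 - <<'E'
from h import *
P,M=goal([.402,.248,.088],.1,np.radians(30),.12);print(P)
rows(P,M,12)
E
```

```text
[0.39346424 0.33307286 0.23609034]
[[-2.3, -1.8, 0.5], [1.5, -2.2, 5.5], 1]
[[-2.5, -1.6, 0.6], [1.5, -2.2, 5.5], 1]
[[-2.6, -1.3, 0.7], [1.5, -2.2, 5.5], 1]
[[-2.6, -1.0, 0.9], [1.5, -2.2, 5.5], 1]
[[-2.7, -0.7, 1.0], [1.5, -2.2, 5.5], 1]
[[-2.7, -0.5, 1.1], [1.5, -2.2, 5.5], 1]
[[-2.7, -0.2, 1.2], [1.5, -2.2, 5.5], 1]
[[-2.6, 0.1, 1.3], [1.5, -2.2, 5.5], 1]
[[-2.6, 0.4, 1.4], [1.5, -2.2, 5.5], 1]
[[-2.5, 0.7, 1.5], [1.5, -2.2, 5.5], 1]
[[-2.3, 1.0, 1.6], [1.5, -2.2, 5.5], 1]
[[-2.1, 1.3, 1.6], [1.5, -2.2, 5.5], 1]
```

Emit:
drive_tool([
  [[-2.3,-1.8,0.5],[1.5,-2.2,5.5],1],
  [[-2.5,-1.6,0.6],[1.5,-2.2,5.5],1],
  [[-2.6,-1.3,0.7],[1.5,-2.2,5.5],1],
  [[-2.6,-1.0,0.9],[1.5,-2.2,5.5],1],
  [[-2.7,-0.7,1.0],[1.5,-2.2,5.5],1],
  [[-2.7,-0.5,1.1],[1.5,-2.2,5.5],1],
  [[-2.7,-0.2,1.2],[1.5,-2.2,5.5],1],
  [[-2.6,0.1,1.3],[1.5,-2.2,5.5],1],
  [[-2.6,0.4,1.4],[1.5,-2.2,5.5],1],
  [[-2.5,0.7,1.5],[1.5,-2.2,5.5],1],
  [[-2.3,1.0,1.6],[1.5,-2.2,5.5],1],
  [[-2.1,1.3,1.6],[1.5,-2.2,5.5],1],
])

```text
time: 1.6
position: [0.3939, 0.333, 0.2359]
tool_rot: [1.83, 2.0, -0.499]
ft_force: [-0.2, -0.1, 0.5]
grip_width: 0.999
grip_force: 0.0
```

Emit:
drive_tool([
  [[0,0,0],[0,0,0],1],
  [[0,0,0],[0,0,0],1],
])

```text
time: 1.85
position: [0.393, 0.3346, 0.2363]
tool_rot: [1.827, 2.006, -0.497]
ft_force: [-0.4, 0.4, 0.5]
grip_width: 0.999
grip_force: 0.0
```

```bash
python3 - <<'E'
from h import *
s=ctrl.get_state();print(s["time"],s["position"],s["joint_positions"],R.from_rotvec(s["tool_rot"]).as_matrix())
im=ctrl.get_image("wrist")[:,:,::-1];np.save("w1.npy",[s["position"],s["tool_rot"]]);cv2.imwrite("pics/w1.png",im)
C=cam("wrist",s)
for z in(.054,.108):print(proj(C,[.402,.248,z]))
cv2.imwrite("pics/w1b.png",cv2.resize(im,(768,576)))
E
```

```text
1.85 [0.39303274 0.33455978 0.23625882] [-1.15159656  0.31268946  0.24610044  1.66982601  0.27483257  1.56429106
 -0.86596009] [[-0.08214143  0.99574522  0.04176421]
 [ 0.86121609  0.09200847 -0.49984127]
 [-0.50155721 -0.00508967 -0.86510951]]
[254.77357887 164.5110498 ]
[254.63575457 207.08430315]
```

View pics/w1b.png

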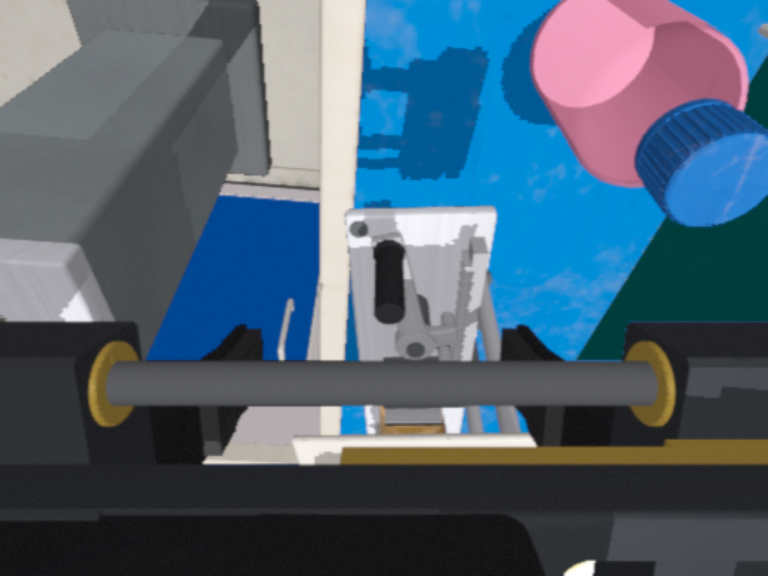

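The wrist view shows the grip from its top at (390,312) to its base at (389,250), with the pivot at (417,345). The base plate's left end runs from (348,212) to (495,208), the shelf edge lies at the bottom near y 437, and the pink bottle is at upper right.

```bash
python3 - <<'E'
from h import *
a=np.load("w1.npy");C=cam("wrist",dict(position=a[0],tool_rot=a[1]));S=cam("side")
im=cv2.imread("pics/w1.png");g=cv2.cvtColor(im,6)
m=(g[155:222,235:290]<50).astype(np.uint8);n,l,st,c=cv2.connectedComponentsWithStats(m);print(st+[235,155,0,0,0],c+[235,155])
w=lambda x,y:(x/1.5,y/1.5)
print("corners",plane(C,w(348,212),.012),plane(C,w(496,208),.012))
print("pivot .06",plane(C,w(417,345),.06))
print("grip",plane(C,w(390,312),.108),plane(C,w(389,252),.054), "tri top",tri([ray(C,w(390,310)),ray(S,(295,222.4))]),"tri bot",tri([ray(C,w(389,250)),ray(S,(295,234))]))
print("shelf low edge",plane(C,w(298,437),.175),plane(C,w(530,436),.175))
print("pinkcap",tri([ray(C,w(716,170)),ray(S,(412/1.5,363/1.5))]))
E
```

```text
[[ 235  155   55   67 2756]
 [ 250  161   19   54  929]] [[262.97822932 188.1030479 ]
 [259.09795479 187.69429494]]
corners [0.37864026 0.24201157 0.012     ] [0.48000587 0.25510757 0.012     ]
pivot .06 [0.43661896 0.16012661 0.06      ]
grip [0.40647357 0.24732032 0.108     ] [0.40670751 0.24413773 0.054     ] tri top [0.40612544 0.24921081 0.10962718] tri bot [0.40554234 0.25086837 0.05639293]
shelf low edge [0.36473738 0.23111213 0.175     ] [0.47100954 0.24272266 0.175     ]
pinkcap [0.50791342 0.36056532 0.13843452]
```

```bash
python3 - <<'E'
from h import *
P,M=goal([.406,.2475,.088],.11,np.radians(30),0);print(P)
rows(P,M,6)
E
```

```text
[0.40320065 0.27284588 0.1321673 ]
[[-0.0, 0.1, 2.0], [-0.1, 0.0, -0.1], 1]
[[-0.0, 0.1, 2.0], [-0.1, 0.0, -0.1], 1]
[[-0.1, 0.1, 2.0], [-0.1, 0.0, -0.1], 1]
[[-0.0, 0.1, 2.1], [-0.1, 0.0, -0.1], 1]
[[-0.1, 0.0, 2.0], [-0.1, 0.0, -0.1], 1]
[[-0.0, 0.1, 2.1], [-0.1, 0.0, -0.1], 1]
```

Emit:
drive_tool([
  [[0,0.1,2.0],[0,0,-0.1],1],
  [[0,0.1,2.0],[0,0,-0.1],1],
  [[0,0.1,2.0],[0,0,-0.1],1],
  [[-0.1,0.1,2.0],[0,0,-0.1],1],
  [[-0.1,0,2.0],[0,0,-0.1],1],
  [[0,0.1,2.1],[0,0,-0.1],1],
  [[0,0,0],[0,0,0],1],
])

```text
time: 2.78
position: [0.4029, 0.2717, 0.1322]
tool_rot: [1.817, 2.015, -0.503]
ft_force: [-0.4, 0.4, 0.2]
grip_width: 1.0
grip_force: 0.0
```

```bash
python3 - <<'E'
from h import *
a=ctrl.get_image("wrist")[:,:,::-1];b=ctrl.get_image("side")[:,:,::-1][165:255,240:340]
cv2.imwrite("pics/g1.png",np.hstack([cv2.resize(a,(400,400)),cv2.resize(b,(400,400),interpolation=2)]))
E
```

```text
(no output)
```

View pics/g1.png

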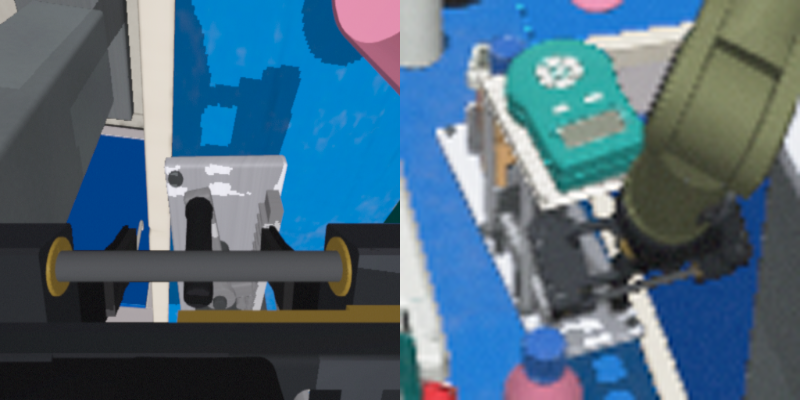

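The grip is centred between the fingers, at column 198 of the left panel, and the gripper body is clear of the shelf and the pink bottle.

Emit:
drive_tool([
  [[0,0,0],[0,0,0],-1],
  [[0,0,0],[0,0,0],-1],
  [[0,0,0],[0,0,0],-1],
  [[0,0,0],[0,0,0],-1],
  [[0,0,0],[0,0,0],-1],
  [[0,0,0],[0,0,0],-1],
], force=20)

```text
time: 3.62
position: [0.4039, 0.2719, 0.1328]
tool_rot: [1.819, 2.014, -0.5]
ft_force: [1.3, 0.1, 1.3]
grip_width: 0.401
grip_force: 0.0
```

Emit:
drive_tool([
  [[0,0,0],[0,0,0],-1],
  [[0,0,0],[0,0,0],-1],
  [[0,0,0],[0,0,0],-1],
])

```text
time: 4.0
position: [0.4038, 0.272, 0.1328]
tool_rot: [1.819, 2.014, -0.5]
ft_force: [-1.0, -0.0, -0.2]
grip_width: 0.201
grip_force: 20.0
```

Emit:
drive_tool([
  [[0,-0.3,0],[0,0,0],-1],
  [[-0.1,-0.3,0],[0,0,0],-1],
  [[-0.1,-0.2,0.1],[0,0,0],-1],
  [[0,0,0],[0,0,0],-1],
])

```text
time: 4.5
position: [0.3966, 0.2698, 0.1329]
tool_rot: [1.818, 2.016, -0.496]
ft_force: [4.7, 2.5, -4.8]
grip_width: 0.199
grip_force: 20.0
```

Emit:
drive_tool([
  [[0,-0.3,0],[0,0,0],-1],
  [[0,0,0],[0,0,0],-1],
])

```text
time: 4.75
position: [0.3933, 0.2688, 0.1329]
tool_rot: [1.818, 2.015, -0.499]
ft_force: [3.5, 2.5, -6.4]
grip_width: 0.199
grip_force: 20.1
```

Emit:
drive_tool([
  [[-0.1,-0.3,0],[0,0,0],-1],
  [[0,-0.2,0],[0,0,0],-1],
  [[0,0,0],[0,0,0],-1],
])

```text
time: 5.12
position: [0.3911, 0.268, 0.133]
tool_rot: [1.818, 2.015, -0.49]
ft_force: [12.9, 2.3, -15.1]
grip_width: 0.2
grip_force: 20.0
```

Emit:
drive_tool([
  [[0.1,0.5,-0.1],[0,0,0],-1],
  [[0.1,0.5,0],[0,0,0],-1],
  [[0.1,0.5,-0.1],[0,0,0],-1],
  [[0.1,0.5,0],[0,0,0],-1],
  [[0,0.5,0],[0,0,0],-1],
  [[0,0.5,0],[0,0,0],-1],
  [[0,0.5,0],[0,0,0],-1],
  [[0,0.5,0],[0,0,0],-1],
  [[-0.1,0.5,0],[0,0,0],-1],
  [[-0.1,0.5,0.1],[0,0,0],-1],
  [[-0.1,0.5,0],[0,0,0],-1],
  [[0,0,0],[0,0,0],-1],
])

```text
time: 6.62
position: [0.4424, 0.277, 0.1335]
tool_rot: [1.82, 2.019, -0.495]
ft_force: [-2.9, 6.4, -5.7]
grip_width: 0.198
grip_force: 19.9
```

Emit:
drive_tool([
  [[-0.1,0.4,0],[0,0,0],-1],
  [[0,0.4,0],[0,0,0],-1],
  [[0,0,0],[0,0,0],-1],
])

```text
time: 7.0
position: [0.4505, 0.2762, 0.1336]
tool_rot: [1.819, 2.018, -0.497]
ft_force: [-2.5, 3.8, -6.8]
grip_width: 0.201
grip_force: 19.9
```

Emit:
drive_tool([
  [[-0.1,0.4,0],[0,0,0],-1],
  [[0,0,0],[0,0,0],-1],
])

```text
time: 7.25
position: [0.4513, 0.2762, 0.1336]
tool_rot: [1.821, 2.02, -0.505]
ft_force: [-10.7, 5.8, -3.5]
grip_width: 0.199
grip_force: 19.9
```

Emit:
drive_tool([
  [[0.1,-0.6,-0.1],[0,0,0],-1],
  [[0.1,-0.6,0],[0,0,0],-1],
  [[0.1,-0.6,-0.1],[0,0,0],-1],
  [[0.1,-0.6,0],[0,0,0],-1],
  [[0,-0.6,0],[0,0,0],-1],
  [[0,-0.6,0],[0,0,0],-1],
  [[0,-0.6,0],[0,0,0],-1],
  [[-0.1,-0.6,0],[0,0,0],-1],
  [[-0.1,-0.6,0.1],[0,0,0],-1],
  [[-0.1,-0.6,0],[0,0,0],-1],
  [[-0.1,-0.6,0.1],[0,0,0],-1],
  [[0,0,0],[0,0,0],-1],
])

```text
time: 8.75
position: [0.3911, 0.269, 0.136]
tool_rot: [1.817, 2.017, -0.49]
ft_force: [2.7, 5.1, -6.2]
grip_width: 0.193
grip_force: 20.0
```

```bash
python3 - <<'E'
from h import *
a=ctrl.get_image("top")[:,:,::-1];cv2.imwrite("pics/top1.png",a);b=ctrl.get_image("side")[:,:,::-1];cv2.imwrite("pics/side1.png",b)
f=lambda i:cv2.resize(i[185:260,235:315],(400,375),interpolation=2)
o=cv2.imread("pics/top0.png")
cv2.imwrite("pics/j1.png",np.hstack([f(o),f(a)]))
E
```

```text
(no output)
```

View pics/j1.png

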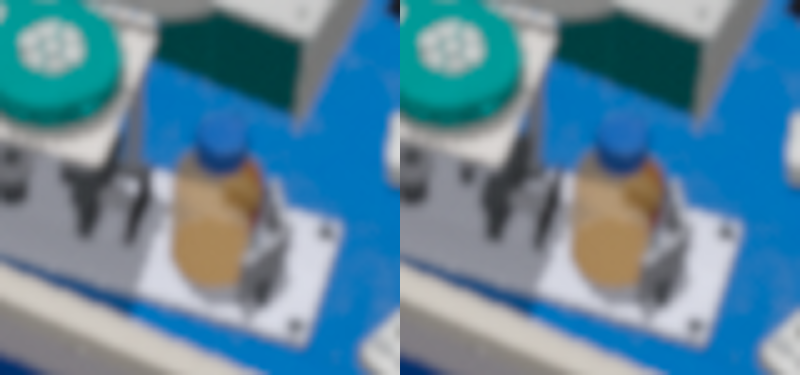

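The right panel is after one stroke. The dark block and pad have moved right by about 11 px at 5x, pad from (137,215) to (548-400,215), and the bottle has not been touched yet.

Emit:
drive_tool([
  [[0.1,-0.2,0.2],[0,0,0],-1],
  [[0,-0.2,0],[0,0,0],-1],
  [[0,0,0],[0,0,0],-1],
])

```text
time: 9.22
position: [0.3906, 0.2689, 0.1359]
tool_rot: [1.816, 2.014, -0.482]
ft_force: [8.8, 6.0, 0.3]
grip_width: 0.204
grip_force: 20.0
```

Emit:
drive_tool([
  [[0.1,0.6,-0.1],[0,0,0],-1],
  [[0.1,0.6,0],[0,0,0],-1],
  [[0.1,0.6,-0.1],[0,0,0],-1],
  [[0.1,0.6,0],[0,0,0],-1],
  [[0,0.6,0],[0,0,0],-1],
  [[0,0.6,0],[0,0,0],-1],
  [[0,0.6,0],[0,0,0],-1],
  [[-0.1,0.6,0],[0,0,0],-1],
  [[-0.1,0.6,0.1],[0,0,0],-1],
  [[-0.1,0.6,0.1],[0,0,0],-1],
  [[0,0.6,0],[0,0,0],-1],
  [[0,0.2,0],[0,0,0],-1],
])

```text
time: 10.72
position: [0.4517, 0.2727, 0.1349]
tool_rot: [1.82, 2.01, -0.51]
ft_force: [-13.4, 0.4, 18.1]
grip_width: 0.197
grip_force: 20.0
```

Emit:
drive_tool([
  [[0,0,0],[0,0,0],-1],
])

```text
time: 10.85
position: [0.4516, 0.2727, 0.1349]
tool_rot: [1.819, 2.01, -0.51]
ft_force: [-10.0, -0.3, 15.8]
grip_width: 0.201
grip_force: 20.0
```

Emit:
drive_tool([
  [[0.1,-0.6,-0.1],[0,0,0],-1],
  [[0.1,-0.6,-0.1],[0,0,0],-1],
  [[0.1,-0.6,-0.1],[0,0,0],-1],
  [[0.1,-0.6,0],[0,0,0],-1],
  [[0,-0.6,0],[0,0,0],-1],
  [[0,-0.6,0],[0,0,0],-1],
  [[0,-0.6,0],[0,0,0],-1],
  [[-0.1,-0.6,0],[0,0,0],-1],
  [[-0.1,-0.6,0.1],[0,0,0],-1],
  [[0,-0.6,0],[0,0,0],-1],
  [[-0.1,-0.6,0.1],[0,0,0],-1],
  [[0,-0.3,0],[0,0,0],-1],
])

```text
time: 12.35
position: [0.3905, 0.2692, 0.1352]
tool_rot: [1.815, 2.011, -0.483]
ft_force: [18.2, 1.9, -3.7]
grip_width: 0.197
grip_force: 20.0
```

```bash
python3 - <<'E'
from h import *
s=ctrl.get_state();print(s["position"],s["ft_force"])
a=ctrl.get_image("top")[:,:,::-1];cv2.imwrite("pics/top2.png",a);b=ctrl.get_image("side")[:,:,::-1];cv2.imwrite("pics/side2.png",b)
f=lambda i:cv2.resize(i[200:240,243:295],(390,300),interpolation=2)
o=cv2.imread("pics/top1.png")
g=lambda i:cv2.resize(i[180:240,245:285],(390,290),interpolation=2)[:, :]
cv2.imwrite("pics/j2.png",np.vstack([np.hstack([f(o),f(a)]),np.hstack([g(cv2.imread("pics/side1.png")),g(b)])]))
E
```

```text
[0.39045198 0.2691721  0.13515105] [18.15311367  1.86578072 -3.72813672]
```

View pics/j2.png

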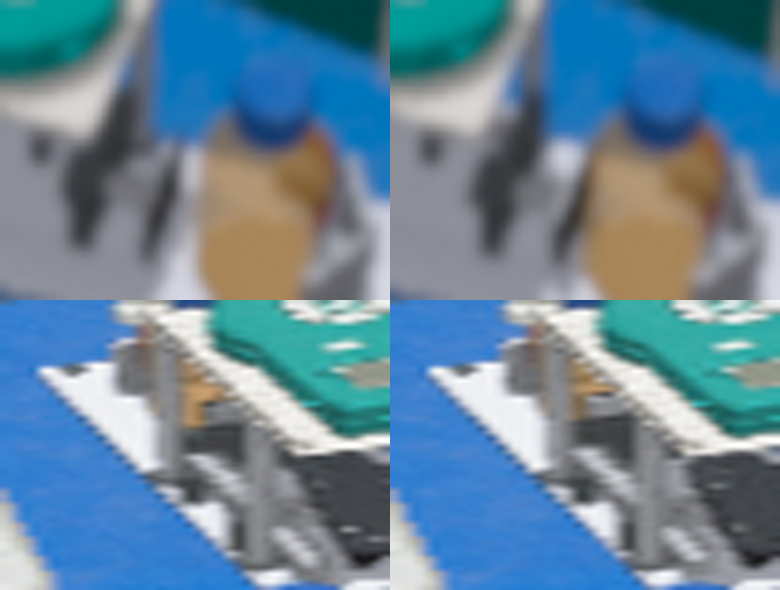

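At this scale the dark block moved 20 px, from (82,210) to (102,210), and the pad plate is now about at the bottle's left edge near (585,215). The bottle has barely moved.

Emit:
drive_tool([
  [[0.1,0.6,-0.1],[0,0,0],-1],
  [[0.1,0.6,0],[0,0,0],-1],
  [[0.1,0.6,-0.1],[0,0,0],-1],
  [[0.1,0.6,-0.1],[0,0,0],-1],
  [[0,0.6,0],[0,0,0],-1],
  [[0,0.6,0],[0,0,0],-1],
  [[0,0.6,0],[0,0,0],-1],
  [[0,0.6,0],[0,0,0],-1],
  [[-0.1,0.6,0.1],[0,0,0],-1],
  [[-0.1,0.6,0],[0,0,0],-1],
  [[0,0.6,0],[0,0,0],-1],
  [[0,0.3,0],[0,0,0],-1],
])

```text
time: 13.95
position: [0.4511, 0.2776, 0.1337]
tool_rot: [1.82, 2.013, -0.507]
ft_force: [-11.6, 2.0, 10.1]
grip_width: 0.2
grip_force: 19.9
```

Emit:
drive_tool([
  [[0,0,0],[0,0,0],-1],
])

```text
time: 14.08
position: [0.4511, 0.2776, 0.1337]
tool_rot: [1.82, 2.013, -0.507]
ft_force: [-6.5, 0.5, 6.7]
grip_width: 0.199
grip_force: 19.9
```

Emit:
drive_tool([
  [[0,0.2,0],[0,0,0],-1],
  [[0,0.1,0],[0,0,0],-1],
  [[0,0,0],[0,0,0],-1],
])

```text
time: 14.45
position: [0.4515, 0.2777, 0.1336]
tool_rot: [1.821, 2.014, -0.515]
ft_force: [-12.5, 0.2, 12.0]
grip_width: 0.203
grip_force: 19.9
```

Emit:
drive_tool([
  [[0.1,-0.6,-0.1],[0,0,0],-1],
  [[0.1,-0.6,0],[0,0,0],-1],
  [[0.1,-0.6,-0.1],[0,0,0],-1],
  [[0,-0.6,0],[0,0,0],-1],
  [[0,-0.6,0],[0,0,0],-1],
  [[0,-0.6,0],[0,0,0],-1],
  [[0,-0.6,0],[0,0,0],-1],
  [[-0.1,-0.6,0],[0,0,0],-1],
  [[-0.1,-0.6,0.1],[0,0,0],-1],
  [[-0.1,-0.6,0],[0,0,0],-1],
  [[-0.1,-0.6,0.1],[0,0,0],-1],
  [[0,-0.4,0],[0,0,0],-1],
])

```text
time: 15.95
position: [0.3901, 0.2733, 0.1341]
tool_rot: [1.816, 2.017, -0.481]
ft_force: [18.7, 3.6, -9.7]
grip_width: 0.198
grip_force: 20.0
```

```bash
cat > tr.py <<'E'
from h import *
import sys
k=int(sys.argv[1])
s=ctrl.get_state();print(s["time"],s["position"],s["ft_force"])
a=ctrl.get_image("top")[:,:,::-1];cv2.imwrite(f"pics/top{k}.png",a);b=ctrl.get_image("side")[:,:,::-1];cv2.imwrite(f"pics/side{k}.png",b)
T=cam("top");yaw=.12;c,sn=np.cos(yaw),np.sin(yaw);o=np.array([.438,.158])
W=lambda x,y,z:np.r_[o+[c*x-sn*y,sn*x+c*y],z]
# intensity profile along clamp y (rectified line strips) at heights of block/pad top
ys=np.arange(-160,-20,.5)/1000
P=[]
for j in range(k+1):
    im=cv2.cvtColor(cv2.imread(f"pics/top{j}.png"),6).astype(np.float32)
    pr=[]
    for x in np.arange(-20,-5,2)/1000:
        q=np.array([proj(T,W(x,y,.05)) for y in ys],np.float32)
        pr.append(cv2.remap(im,q[:,:1],q[:,1:],1)[:,0])
    P.append(np.mean(pr,0))
for j,p in enumerate(P): print(j,' '.join(f"{v:.0f}" for v in p[::6]))
for j,p in enumerate(P): 
    i=[i for i in range(2,len(p)-2) if p[i]==p[max(0,i-8):i+9].min()]; print(j,[(round(ys[t]*1e3,1),int(p[t])) for t in i])
E
python3 tr.py 3; python3 - <<'E'
from h import *
f=lambda i:cv2.resize(i[200:240,243:295],(390,300),interpolation=2)
g=lambda i:cv2.resize(i[180:240,245:285],(390,290),interpolation=2)
L=lambda n:cv2.imread(f"pics/{n}.png")
cv2.imwrite("pics/j3.png",np.vstack([np.hstack([f(L("top2")),f(L("top3"))]),np.hstack([g(L("side2")),g(L("side3"))])]))
E
```

```text
15.95 [0.39008965 0.27331474 0.13413883] [18.71720084  3.64721256 -9.71483326]
0 140 140 140 141 141 141 141 142 146 157 169 171 163 153 144 134 115 86 62 62 85 106 118 122 123 121 116 104 88 72 61 58 59 62 71 86 104 118 126 133 138 142 144 144 143 138 126
1 140 140 140 140 141 143 143 143 145 149 153 151 143 129 104 75 64 77 98 113 120 122 122 118 108 93 77 64 58 57 60 67 83 105 123 133 134 132 131 134 138 141 143 143 142 137 126
2 140 139 140 140 141 142 140 134 125 113 96 75 66 84 112 129 132 129 125 121 114 103 87 71 61 58 59 63 73 91 113 130 139 143 143 141 136 132 131 133 138 142 143 143 142 138 126
3 140 140 140 139 135 127 113 93 74 72 95 122 137 143 143 139 131 118 101 81 66 59 58 59 64 76 97 119 134 141 144 144 144 144 143 140 136 132 131 133 138 142 143 143 142 137 126
0 [(np.float64(-157.0), 140), (np.float64(-142.0), 140), (np.float64(-104.5), 58), (np.float64(-67.0), 57)]
1 [(np.float64(-154.5), 139), (np.float64(-112.0), 64), (np.float64(-74.0), 57), (np.float64(-47.0), 130)]
2 [(np.float64(-157.0), 139), (np.float64(-124.5), 65), (np.float64(-84.5), 58), (np.float64(-47.0), 130)]
3 [(np.float64(-134.0), 68), (np.float64(-95.0), 57), (np.float64(-47.0), 130)]
```

View pics/j3.png

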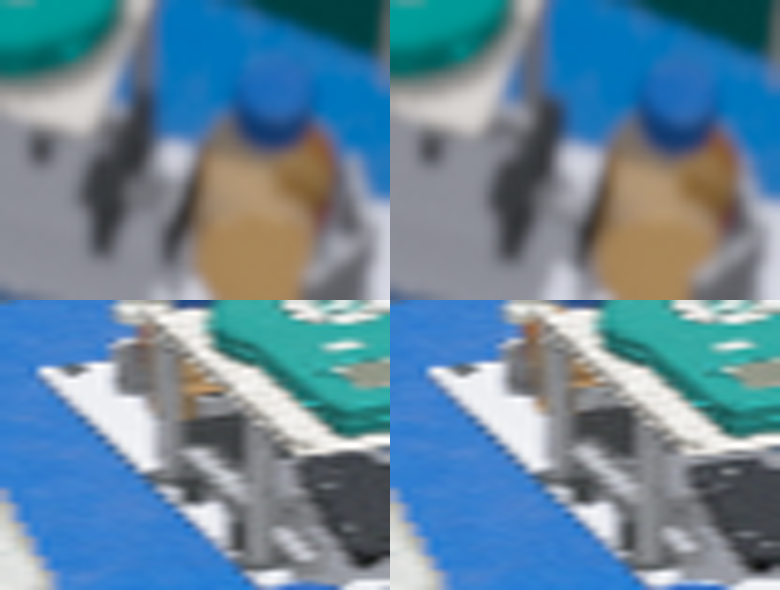

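The top view shows the block and pad advancing together, about 10 mm, with the pad against the bottle and the cap shifted from 273 to 288 px. The bottle is sliding towards the vee and the spring is not yet compressed, so another stroke is needed.

Emit:
drive_tool([
  [[0.1,0.6,-0.1],[0,0,0],-1],
  [[0.1,0.6,0],[0,0,0],-1],
  [[0.1,0.6,-0.1],[0,0,0],-1],
  [[0,0.6,0],[0,0,0],-1],
  [[0,0.6,0],[0,0,0],-1],
  [[0,0.6,0],[0,0,0],-1],
  [[0,0.6,0],[0,0,0],-1],
  [[0,0.6,0],[0,0,0],-1],
  [[-0.1,0.6,0.1],[0,0,0],-1],
  [[-0.1,0.6,0],[0,0,0],-1],
  [[-0.1,0.6,0],[0,0,0],-1],
  [[0,0.5,0],[0,0,0],-1],
])

```text
time: 17.55
position: [0.4515, 0.2793, 0.1335]
tool_rot: [1.823, 2.018, -0.513]
ft_force: [-18.7, 4.6, 8.1]
grip_width: 0.201
grip_force: 19.9
```

Emit:
drive_tool([
  [[0,0.1,0],[0,0,0],-1],
  [[0,0,0],[0,0,0],-1],
])

```text
time: 17.8
position: [0.4515, 0.2794, 0.1335]
tool_rot: [1.822, 2.018, -0.515]
ft_force: [-15.2, 2.8, 8.5]
grip_width: 0.199
grip_force: 19.9
```

Emit:
drive_tool([
  [[0.1,-0.6,-0.1],[0,0,0],-1],
  [[0.1,-0.6,0],[0,0,0],-1],
  [[0,-0.6,0],[0,0,0],-1],
  [[0,-0.6,0],[0,0,0],-1],
  [[0,-0.6,0],[0,0,0],-1],
  [[0,-0.6,0],[0,0,0],-1],
  [[0,-0.6,0],[0,0,0],-1],
  [[-0.1,-0.6,0],[0,0,0],-1],
  [[-0.1,-0.6,0.1],[0,0,0],-1],
  [[-0.1,-0.6,0],[0,0,0],-1],
  [[-0.1,-0.6,0.1],[0,0,0],-1],
  [[0,-0.4,0],[0,0,0],-1],
])

```text
time: 19.3
position: [0.3907, 0.2708, 0.1351]
tool_rot: [1.817, 2.016, -0.488]
ft_force: [13.3, 5.0, -9.4]
grip_width: 0.2
grip_force: 20.0
```

```bash
python3 tr.py 4
```

```text
19.3 [0.39071596 0.27081965 0.13507028] [13.27647151  5.01991353 -9.40694399]
0 140 140 140 141 141 141 141 142 146 157 169 171 163 153 144 134 115 86 62 62 85 106 118 122 123 121 116 104 88 72 61 58 59 62 71 86 104 118 126 133 138 142 144 144 143 138 126
1 140 140 140 140 141 143 143 143 145 149 153 151 143 129 104 75 64 77 98 113 120 122 122 118 108 93 77 64 58 57 60 67 83 105 123 133 134 132 131 134 138 141 143 143 142 137 126
2 140 139 140 140 141 142 140 134 125 113 96 75 66 84 112 129 132 129 125 121 114 103 87 71 61 58 59 63 73 91 113 130 139 143 143 141 136 132 131 133 138 142 143 143 142 138 126
3 140 140 140 139 135 127 113 93 74 72 95 122 137 143 143 139 131 118 101 81 66 59 58 59 64 76 97 119 134 141 144 144 144 144 143 140 136 132 131 133 138 142 143 143 142 137 126
4 140 140 138 132 121 105 84 70 84 114 138 147 148 145 138 125 104 81 65 59 58 61 69 85 107 127 138 143 144 144 144 144 144 144 143 140 136 132 131 133 138 141 143 143 142 137 126
0 [(np.float64(-157.0), 140), (np.float64(-142.0), 140), (np.float64(-104.5), 58), (np.float64(-67.0), 57)]
1 [(np.float64(-154.5), 139), (np.float64(-112.0), 64), (np.float64(-74.0), 57), (np.float64(-47.0), 130)]
2 [(np.float64(-157.0), 139), (np.float64(-124.5), 65), (np.float64(-84.5), 58), (np.float64(-47.0), 130)]
3 [(np.float64(-134.0), 68), (np.float64(-95.0), 57), (np.float64(-47.0), 130)]
4 [(np.float64(-138.5), 69), (np.float64(-102.0), 58), (np.float64(-67.5), 143), (np.float64(-47.0), 130)]
```

Emit:
drive_tool([
  [[0.1,0.6,-0.1],[0,0,0],-1],
  [[0.1,0.6,0],[0,0,0],-1],
  [[0.1,0.6,-0.1],[0,0,0],-1],
  [[0,0.6,0],[0,0,0],-1],
  [[0,0.6,0],[0,0,0],-1],
  [[0,0.6,0],[0,0,0],-1],
  [[0,0.6,0],[0,0,0],-1],
  [[0,0.6,0],[0,0,0],-1],
  [[-0.1,0.6,0.1],[0,0,0],-1],
  [[-0.1,0.6,0],[0,0,0],-1],
  [[-0.1,0.6,0],[0,0,0],-1],
  [[0,0.5,0],[0,0,0],-1],
])

```text
time: 20.9
position: [0.4519, 0.2779, 0.1346]
tool_rot: [1.824, 2.019, -0.518]
ft_force: [-24.3, 5.2, 11.7]
grip_width: 0.2
grip_force: 19.9
```

Emit:
drive_tool([
  [[0,0.1,0],[0,0,0],-1],
  [[0,0.1,0],[0,0,0],-1],
  [[0,0,0],[0,0,0],-1],
])

```text
time: 21.28
position: [0.452, 0.278, 0.1345]
tool_rot: [1.823, 2.02, -0.522]
ft_force: [-22.7, 4.7, 12.5]
grip_width: 0.203
grip_force: 19.9
```

Emit:
drive_tool([
  [[0.1,-0.6,-0.1],[0,0,0],-1],
  [[0.1,-0.6,0],[0,0,0],-1],
  [[0,-0.6,0],[0,0,0],-1],
  [[0,-0.6,0],[0,0,0],-1],
  [[0,-0.6,0],[0,0,0],-1],
  [[0,-0.6,0],[0,0,0],-1],
  [[0,-0.6,0],[0,0,0],-1],
  [[0,-0.6,0],[0,0,0],-1],
  [[-0.1,-0.6,0.1],[0,0,0],-1],
  [[-0.1,-0.6,0],[0,0,0],-1],
  [[-0.1,-0.6,0.1],[0,0,0],-1],
  [[0,-0.5,0],[0,0,0],-1],
])

```text
time: 22.78
position: [0.3923, 0.2687, 0.136]
tool_rot: [1.818, 2.013, -0.493]
ft_force: [5.6, 1.5, -4.0]
grip_width: 0.198
grip_force: 20.0
```

```bash
python3 tr.py 5 | tail -n +6;  python3 - <<'E'
from h import *
f=lambda i:cv2.resize(i[200:240,243:295],(390,300),interpolation=2)
g=lambda i:cv2.resize(i[180:240,245:285],(390,290),interpolation=2)
L=lambda n:cv2.imread(f"pics/{n}.png")
cv2.imwrite("pics/j5.png",np.vstack([np.hstack([f(L("top4")),f(L("top5"))]),np.hstack([g(L("side4")),g(L("side5"))])]))
E
```

```text
4 140 140 138 132 121 105 84 70 84 114 138 147 148 145 138 125 104 81 65 59 58 61 69 85 107 127 138 143 144 144 144 144 144 144 143 140 136 132 131 133 138 141 143 143 142 137 126
5 140 140 138 132 121 104 83 71 84 112 133 137 127 110 92 83 83 80 75 73 82 97 112 123 130 137 141 144 144 144 144 144 144 144 143 140 136 132 131 133 138 141 143 143 142 137 126
0 [(np.float64(-157.0), 140), (np.float64(-142.0), 140), (np.float64(-104.5), 58), (np.float64(-67.0), 57)]
1 [(np.float64(-154.5), 139), (np.float64(-112.0), 64), (np.float64(-74.0), 57), (np.float64(-47.0), 130)]
2 [(np.float64(-157.0), 139), (np.float64(-124.5), 65), (np.float64(-84.5), 58), (np.float64(-47.0), 130)]
3 [(np.float64(-134.0), 68), (np.float64(-95.0), 57), (np.float64(-47.0), 130)]
4 [(np.float64(-138.5), 69), (np.float64(-102.0), 58), (np.float64(-67.5), 143), (np.float64(-47.0), 130)]
5 [(np.float64(-138.5), 70), (np.float64(-103.5), 73), (np.float64(-71.0), 143), (np.float64(-47.0), 130)]
```

View pics/j5.png

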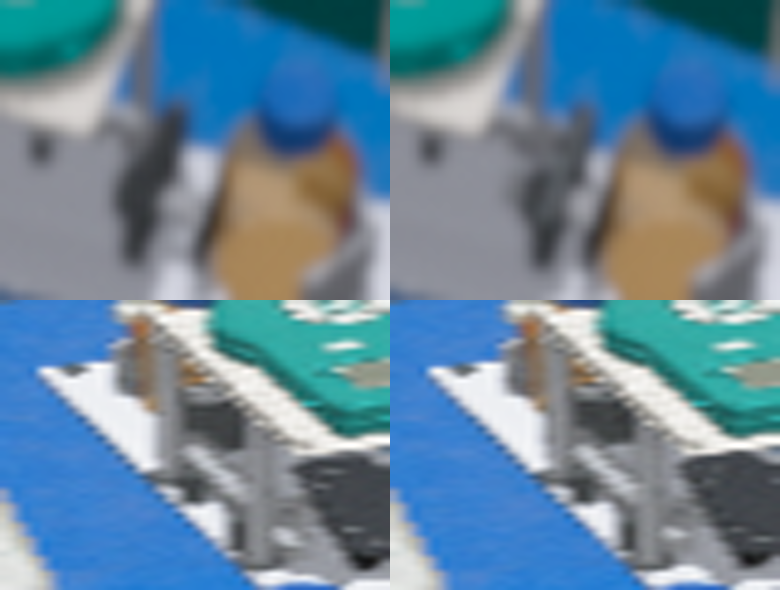

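The right panel shows a ghosted jaw: it was still settling, and the lever at x=.3923 is about 1.5 mm short of its front stop. I'll pull it fully home and read again.

Emit:
drive_tool([
  [[0,-0.2,0],[0,0,0],-1],
  [[0,-0.2,0],[0,0,0],-1],
  [[0,-0.1,0],[0,0,0],-1],
  [[0,0,0],[0,0,0],-1],
  [[0,0,0],[0,0,0],-1],
])

```text
time: 23.5
position: [0.3908, 0.2682, 0.1361]
tool_rot: [1.817, 2.011, -0.485]
ft_force: [16.5, 2.7, -8.5]
grip_width: 0.202
grip_force: 20.0
```

```bash
python3 tr.py 6 | tail -n +7
```

```text
5 140 140 138 132 121 104 83 71 84 112 133 137 127 110 92 83 83 80 75 73 82 97 112 123 130 137 141 144 144 144 144 144 144 144 143 140 136 132 131 133 138 141 143 143 142 137 126
6 140 140 138 132 121 105 84 71 84 113 133 137 128 110 92 84 82 80 74 73 82 97 112 122 130 137 142 144 144 144 144 144 144 144 143 141 136 132 131 133 138 141 143 144 142 137 126
0 [(np.float64(-157.0), 140), (np.float64(-142.0), 140), (np.float64(-104.5), 58), (np.float64(-67.0), 57)]
1 [(np.float64(-154.5), 139), (np.float64(-112.0), 64), (np.float64(-74.0), 57), (np.float64(-47.0), 130)]
2 [(np.float64(-157.0), 139), (np.float64(-124.5), 65), (np.float64(-84.5), 58), (np.float64(-47.0), 130)]
3 [(np.float64(-134.0), 68), (np.float64(-95.0), 57), (np.float64(-47.0), 130)]
4 [(np.float64(-138.5), 69), (np.float64(-102.0), 58), (np.float64(-67.5), 143), (np.float64(-47.0), 130)]
5 [(np.float64(-138.5), 70), (np.float64(-103.5), 73), (np.float64(-71.0), 143), (np.float64(-47.0), 130)]
6 [(np.float64(-138.5), 70), (np.float64(-103.5), 73), (np.float64(-47.0), 130)]
```

The tracked pad stayed at -138.5 mm while the block's edges moved about 8 mm further. The pad-to-block distance fell from about 38.5 mm free to about 29 mm, so the pad is pushed back about 10 mm, which is in range. The lever is at its front stop, so I let go and back out.

Emit:
drive_tool([
  [[0,0.1,0],[0,0,0],1],
  [[0,0.1,0],[0,0,0],1],
  [[0,0,0],[0,0,0],1],
  [[0,0,0],[0,0,0],1],
  [[0,0,0],[0,0,0],1],
  [[0,0,0],[0,0,0],1],
  [[0,0,0],[0,0,0],1],
  [[0,0,0],[0,0,0],1],
])

```text
time: 24.6
position: [0.3872, 0.2682, 0.1354]
tool_rot: [1.819, 2.014, -0.5]
ft_force: [0.4, 0.5, 0.9]
grip_width: 0.972
grip_force: 0.0
```

Emit:
drive_tool([
  [[0,0,-1],[0,0,0],1],
  [[0,0,-2],[0,0,0],1],
  [[0,0,-2],[0,0,0],1],
  [[0,0,-2],[0,0,0],1],
  [[0,0,-2],[0,0,0],1],
  [[0,0,-2],[0,0,0],1],
  [[0,0,-1],[0,0,0],1],
  [[0,0,0],[0,0,0],1],
  [[0,0,0],[0,0,0],1],
])

```text
time: 25.72
position: [0.3821, 0.3277, 0.2386]
tool_rot: [1.819, 2.014, -0.502]
ft_force: [-0.0, -0.0, -0.7]
grip_width: 1.0
grip_force: 0.0
```

```bash
python3 tr.py 7 | sed -n '1p;9p;17p'; python3 - <<'E'
from h import *
s=ctrl.get_state();im=ctrl.get_image("wrist")[:,:,::-1];cv2.imwrite("pics/w2.png",im)
C=cam("wrist",s);g=cv2.cvtColor(im,6)
cv2.imwrite("pics/fin.png",np.hstack([cv2.resize(im[130:250,200:340],(420,360)),cv2.resize(cv2.imread("pics/side7.png")[165:255,240:330],(360,360),interpolation=2)]))
print([proj(C,[x,.245,.108]) for x in(.39,.395,.40,.405)])
E
```

```text
25.725 [0.38208199 0.32768918 0.23858901] [-0.04328989 -0.04917992 -0.69596541]
7 140 140 138 132 121 104 83 71 85 113 133 137 128 111 92 84 83 81 75 73 82 97 112 122 130 137 142 144 144 144 144 144 144 144 143 140 136 132 131 133 138 141 143 143 142 138 126
7 [(np.float64(-138.5), 70), (np.float64(-103.5), 73), (np.float64(-69.0), 144), (np.float64(-68.5), 144), (np.float64(-68.0), 144), (np.float64(-67.5), 144), (np.float64(-67.0), 144), (np.float64(-66.5), 144), (np.float64(-66.0), 144), (np.float64(-65.5), 144), (np.float64(-47.0), 130)]
[array([253.93281775, 201.27243444]), array([260.05322998, 201.73134471]), array([266.15845049, 202.1891159 ]), array([272.24853578, 202.64575225])]
```

View pics/fin.png

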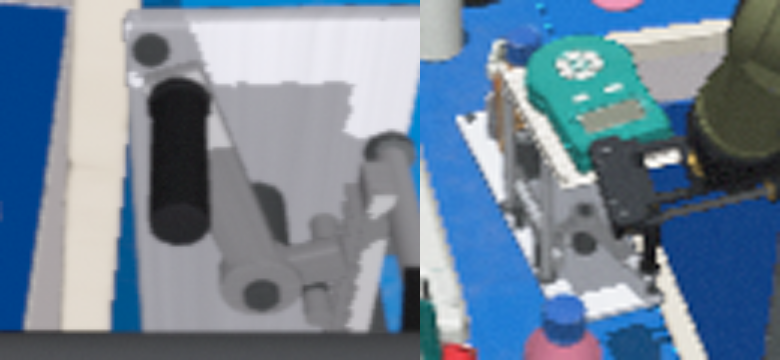

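The grip stands free at (180,230) in the wrist crop, which puts it at x≈.395, the front stop. The jaw reading has not changed and the gripper is clear.

```bash
python3 -c "
from bench import ctrl
print(ctrl.close_job())"
```

```text
the job is handed in; nothing more can be done
None
```

The amber bottle is clamped in the vee after five full lever strokes, with the pad pushed back about 10 mm as tracked in the top camera; the lever is at its front stop and released, and the job is handed in at about 26 s (the hand-in returned no verdict).

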